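Dock the cell washer's drive unit and seat its rotor on the drive studs

ROBOT

A 6-joint arm with a two-finger parallel gripper is mounted at the origin on the work surface. World frame = base frame: x ahead of the robot, y to its left, z up, the work surface at z = 0. Lengths are in mm, angles in rad, forces in N, time in s.
With the tool pointing down it reaches from about 350 to 975 mm from the base axis. Payload 7.1 kg.
Tool frame: the origin (TCP) lies midway between the tips of the shut fingers; the grasp point (between the pads) lies ctrl.grip_point_offset behind it (ctrl.grip_point_offset is the distance from the TCP to the grasp point, in mm); z points along the fingers, y is the line along which they close (so a half turn about z gives the same grasp; the last joint's range is limited). The gripper opens to 88 mm and grips with 3 to 60 N. Pads are 20 mm wide; open, the fingers measure 115 mm over their backs; the gripper's body (75 mm by 178 mm) begins 61 mm behind the grasp point.
Start: joints at [-1.243, 0.423, 1.63, -0, 1.089, -0.019], TCP at [212.448, -587.767, 222.675] pointing down, gripper open.
Joint ranges: [-3, 3], [-0.9, 2.11], [0.09, 2.58], [-1.31, 4.45], [0.11, 2.69], [-2.54, 2.54]. Speed limits (rad/s): [2.39, 2.39, 3.01, 3.14, 3.14, 3.14].

INTERFACE

Orientations are given as a rotation vector (axis times angle).
In Python, from workcell import ctrl gives the robot as it stands.
- The arm moves only by the tool apply_moves, never from a script. Its argument "targets" is a list of rows, each an object of numbers: "tx", "ty", "tz": the shift along the world's x, y, z in m; "spin": the turn about the world's z in degrees. In form: [{"tx": .., "ty": .., "tz": .., "spin": ..}, ...]. A call has exactly 8 rows; each row is the pose to reach, as a shift and turn from the pose commanded when the call began; what a row does not reach only later rows make up. A row lasts 1/10 s, in which the tool goes at most 50 mm and 8.59 degrees, less where a joint would pass 70% of its speed; a pose out of reach is approached as far as the arm can. A call with a gripper value outside its range is refused whole. "gripper" is the closure, from -1 (fully open) to 1 (shut), set as the call begins (left out, the last holds). The fingers move at their own pace and stop on an object; the grip force is fixed at half the most. Time passes only in rows, so rows that repeat a pose let the fingers close, or fill a call up. It gives the time, the measured TCP pose, the force, the opening and the grip force at its end, in the units of the state.
- ctrl.get_obs(): the state, without advancing time (a new reading comes with each control period).
- ctrl.get_image(name): name is "scene" or "top"; returns the picture (400x640x3 uint8, red, green, blue); there is no depth.
- ctrl.get_calibration(name): a dict with "fov_y" (degrees; the focal length in pixels is half the picture's height over the tangent of half this angle, whatever the lens; pixels are square), "cx", "cy" (the principal point, pixels), "rvec" (rotation vector, rad) and "tvec" (3), from world to camera coordinates, as OpenCV has them. Camera axes: x right, y down, z forward; pixel columns grow to the right and rows downward; lengths in mm; the calibration is good to about 2 mm. A picture is of the moment at which its call begins. get_calibration takes no time and is no camera call.
- ctrl.close_job(): hands the job in; it is judged then, once.
Trained networks look in the newest picture that a camera, given by its name, has taken for a name from the list of things; names that differ only in an ending like _2 or _b are one class to them, and where a whole thing is asked for, a point or a joint stands for the part that bears it (a point fixed in the world has none). Each returns a list of dicts, best first, with "score" (0 to 1); they miss things now and then, are a little off and sometimes report something else, mostly with a low value. They report only what shows in the picture. A call takes as long as a camera call. They do not tell look-alikes from the thing itself.
- ctrl.outline_of(name, camera): "pixels" (400x640 bool, what is visible of it) and "box" ([left, top, right, bottom] in pixels, round what is visible of it).
- ctrl.pinpoint(name, camera): "uv" ([column, row] in pixels: a listed point, or the origin of a listed thing).
The state is a dict: "t": time; "qpos": joint angles; "qvel": joint speeds; "joint_torque": joint torques, N m; "ee_pos": TCP position; "orientation": TCP orientation; "ft_force": force on the tool from outside, world axes, zero at the start; "moment": the same for the moment, N m; "width": finger opening in mm; "grasp_force": force on a finger pad.
Only numpy, scipy, OpenCV 4.12 (cv2) and the standard library are available. Lean on these libraries where they do the work, as an engineer would, in place of code of your own. Each camera call takes 0.05 s, during which the arm holds its last target. There are 200 camera calls.

TASK

Push the white drive unit across its deck until it is fully home against the two steel dowels and the blue end stop. Then turn the aluminium rotor by its blue posts until all its holes line up with the orange studs and it goes down fully onto its seat, keeping the rotor on its spindle throughout. Leave the unit home against all three locators, and do not shift the things standing around.

Things in the scene. Friction and masses are not known exactly. Their poses are not given: they have to be found in the camera images.
- dock: fixed grey deck, 6 mm thick (x -178 to +158, y -158 to +158 mm about its origin); its place and yaw vary. Origin: on the table under the place where the drive unit's centre belongs; x points towards the two dowels, y towards the end stop, z up. Unit home: unit origin straight over the dock origin (6 mm up), sides parallel to the deck's
- dock_dowel0 (a point): steel dowel on the deck, upright, 16 mm diameter, 24 mm above the deck; point at its top centre, in the dock frame at x = +93, y = -50 mm (near side at x = +85 mm)
- dock_dowel1 (a point): the other steel dowel, same size; its top centre in the dock frame at x = +93, y = +30 mm
- dock_stop (a point): blue end stop block, 45 mm along dock x, 20 mm thick, 24 mm above the deck; point at the top middle of its working face, in the dock frame at x = 0, y = +85 mm
- unit: loose white drive unit: square housing 170 x 170 x 30 mm, 0.34 to 0.5 kg, on the deck 25 to 55 mm short of the dowels, 18 to 40 of the stop, up to 7 degrees askew. Pushed on its sides it slides, carrying the rotor (4 to 10 N). Origin at the centre of its underside, z up; its +x side goes against the dowels, +y side against the stop. Its sides are flat, 30 mm high
- unit_seat (a point): centre of the unit's black seat disc (124 mm diameter), 35 mm above the unit's origin, where the rotor's underside ends up. A steel spindle, 14 mm diameter, stands here, up to 60 mm above the unit's origin. Small orange marks on the housing's top, 77 mm from the centre, beyond the rotor's rim, show the directions of the three studs
- rotor: loose aluminium disc, 140 mm diameter, 8 mm thick, 0.22 to 0.37 kg, threaded on the spindle (1 mm play) but resting on the stud tips, underside 47 mm above the unit's origin, its holes 20 to 60 degrees off the studs. Origin: centre of its underside. Any of three orientations fits. It turns with 1 to 4 N on a post, and falls 12 mm to its seat once the holes are within 2 degrees of the studs
- unit_stud0 (a point): centre of the tip of the unit's orange stud 0 (9 mm diameter, 12 mm above the seat, tapered tip), on a 45 mm radius at 0 degrees from the unit's x axis, 47 mm above the unit's origin; it is hidden under the rotor at the start
- unit_stud1 (a point): centre of the tip of the unit's orange stud 1 (9 mm diameter, 12 mm above the seat, tapered tip), on a 45 mm radius at 120 degrees from the unit's x axis, 47 mm above the unit's origin; it is hidden under the rotor at the start
- unit_stud2 (a point): centre of the tip of the unit's orange stud 2 (9 mm diameter, 12 mm above the seat, tapered tip), on a 45 mm radius at 240 degrees from the unit's x axis, 47 mm above the unit's origin; it is hidden under the rotor at the start
- rotor_hole0 (a point): centre of the rotor's hole 0 (13 mm diameter), on a 45 mm radius at 0 degrees from the rotor's x axis, at the underside
- rotor_hole1 (a point): centre of the rotor's hole 1 (13 mm diameter), on a 45 mm radius at 120 degrees from the rotor's x axis, at the underside
- rotor_hole2 (a point): centre of the rotor's hole 2 (13 mm diameter), on a 45 mm radius at 240 degrees from the rotor's x axis, at the underside
- rotor_post0 (a point): centre of the top of the rotor's blue post 0 (10 mm diameter, 22 mm high above the rotor's top face), on a 55 mm radius at 60 degrees from the rotor's x axis, 30 mm above the rotor's underside; for turning the rotor
- rotor_post1 (a point): centre of the top of the rotor's blue post 1 (10 mm diameter, 22 mm high above the rotor's top face), on a 55 mm radius at 180 degrees from the rotor's x axis, 30 mm above the rotor's underside; for turning the rotor
- rotor_post2 (a point): centre of the top of the rotor's blue post 2 (10 mm diameter, 22 mm high above the rotor's top face), on a 55 mm radius at 300 degrees from the rotor's x axis, 30 mm above the rotor's underside; for turning the rotor
- nut: loose black knurled rotor nut, 36 mm diameter, 22 mm high, standing on the deck behind the dowels (bystander); origin at the centre of its underside
- weight: loose small brass balance weight, 28 mm diameter, 39 mm high, standing on the deck near its far left corner (bystander); origin at the centre of its underside
- rack: blue tube rack, 75 x 190 mm, full of capped tubes, 79 mm high overall (bystander, one rigid piece); origin at the centre of its underside
- bottle: white bottle with blue cap, 72 mm diameter, 160 mm high (bystander); origin at the centre of its underside
- jar: white jar with red lid, 64 mm diameter, 65 mm high (bystander); origin at the centre of its underside
- tray: empty steel tray, 120 x 180 x 35 mm (bystander); origin at the centre of its underside
- spanner: spanner lying on the table, about 170 mm long, at most 12 mm high (bystander); origin on its underside
Mind the look-alikes: they are no part of the job. Several things have the shape of the unit; the one meant has the colours described above.

How it is judged (in metres and radians):
On the way, in this order (a step that is already met when the one before it is completed fails the run):
1. the drive unit is home against both dowels and the end stop (within 2.5 mm and 0.03 rad) (x of unit in the frame of dock between -0.0025 and 0.0025 m and y of unit in the frame of dock between -0.0025 and 0.0025 m and angle between the x axis of unit and the x axis of dock, either way round below 0.03 rad and z of unit in the frame of dock below 0.008 m), for 0.2 s.
2. the rotor is down on its seat with all three studs in its holes (z of rotor in the frame of unit below 0.037 m and horizontal distance between rotor and unit below 0.003 m and angle between the z axis of rotor and the z axis of unit, either way round below 0.03 rad and (horizontal distance between rotor_hole0 and unit_stud0 below 0.005 m or horizontal distance between rotor_hole0 and unit_stud1 below 0.005 m or horizontal distance between rotor_hole0 and unit_stud2 below 0.005 m)), for 0.2 s.
At the end, for the whole second after the job is handed in: the drive unit stands on the deck within 2.5 mm of home in x and in y and within 0.03 rad of square to the dock; the rotor lies flat on its seat (underside within 2 mm of the seat face, 3 mm of centre, 0.03 rad of level, hole 0 within 5 mm of a stud); both at rest (all of step 1 and all of step 2 and linear speed of each of unit, rotor below 0.01 m/s and angular speed of each of unit, rotor below 0.1 rad/s); the robot touches nothing.
It fails at once if the rotor is lifted off the studs (underside more than 10 mm above the stud tips) (z of rotor in the frame of unit above 0.057 m).
It fails at once if a bystander is moved by more than 25 mm (distance of any of nut, weight, rack, bottle, jar, tray, spanner from where it was at the start of the episode above 0.025 m).
It also fails if it takes over 64 s, if anything falls off the work surface, if the arm or the gripper's body presses on something with over 40 N, if the wrist force passes 120 N, or if a joint passes its speed limit or range.

## Working session

There is one attempt and no reset: what is moved stays moved. The work goes in short steps, Python scripts to look and compute and a tool call to move; the robot and the scene stay as the last step left them, time stands still between calls to the robot, and variables do not carry over. Pictures are saved under pics/ and viewed, at most 10 in all, crops included, and the job is handed in when it is done.

Besides the shell and the picture viewer there is one more tool, called after "Request:" as a command line: name --argument value ..., lists and objects as JSON in quotes. apply_moves: Moves the arm, as the interface text tells. Its arguments: {"type":"object","properties":{"targets":{"type":"array"},"gripper":{"type":"number"}},"required":["targets"]}

```bash
mkdir -p pics; cat > h.py <<'E'
import numpy as np, cv2
from workcell import ctrl
def cam(n):
    c=ctrl.get_calibration(n); f=200/np.tan(np.radians(c['fov_y'])/2)
    K=np.array([[f,0,c['cx']],[0,f,c['cy']],[0,0,1]]); R=cv2.Rodrigues(np.array(c['rvec'],float))[0]
    return K,R,np.array(c['tvec'],float)
def proj(n,P):
    K,R,t=cam(n); p=(np.atleast_2d(P)@R.T+t)@K.T; return p[:,:2]/p[:,2:]
def ray(n,uv):
    K,R,t=cam(n); d=R.T@np.linalg.inv(K)@np.array([uv[0],uv[1],1.]); return -R.T@t,d
def onz(n,uv,z):
    o,d=ray(n,uv); return o+d*(z-o[2])/d[2]
def tri(uvs):
    A=np.zeros((3,3));b=np.zeros(3)
    for n,uv in uvs:
        o,d=ray(n,uv); d=d/np.linalg.norm(d); M=np.eye(3)-np.outer(d,d); A+=M;b+=M@o
    return np.linalg.solve(A,b)
def snap(n,name=None):
    im=ctrl.get_image(n)
    if name: cv2.imwrite('pics/'+name,im[:,:,::-1])
    return im
E
cat > a.py <<'E'
from h import *
np.set_printoptions(precision=1,suppress=True)
for n in('top','scene'):
    snap(n,n+'0.png'); K,R,t=cam(n); print(n,-R.T@t, K[0,0])
for nm in ['dock','unit','rotor','dock_dowel0','dock_dowel1','dock_stop','unit_seat','rotor_post0','rotor_hole0','nut','weight','rack','bottle','jar','tray','spanner']:
    for n in('top','scene'):
        print(nm,n,[(np.round(r['uv'],1),round(r['score'],2)) for r in ctrl.pinpoint(nm,n)[:5]])
print({k:v for k,v in ctrl.get_obs().items()})
E
python3 a.py
```

```text
top [ 256.7  -55.7 1666.3] 490.15864383174613
scene [1408.3  222.2  789.9] 371.16313213061164
dock top []
dock scene [(array([304.5, 223.6]), 0.68)]
unit top [(array([471.7, 247.3]), 0.96), (array([396.8, 291.1]), 0.76), (array([328.8, 188.1]), 0.62), (array([346.8, 152.4]), 0.33)]
unit scene [(array([206.2, 158. ]), 0.73), (array([302. , 216.6]), 0.69), (array([285.7, 156.1]), 0.62)]
rotor top [(array([337.1, 182.1]), 0.85)]
rotor scene [(array([304.7, 205.8]), 0.92)]
dock_dowel0 top [(array([348.6, 154.3]), 0.87), (array([327.1, 147.1]), 0.58)]
dock_dowel0 scene [(array([295.4, 242.6]), 0.92), (array([272.1, 230.4]), 0.69)]
dock_dowel1 top [(array([348.6, 154.3]), 0.87), (array([327.1, 147.1]), 0.58)]
dock_dowel1 scene [(array([295.4, 242.6]), 0.92), (array([272.1, 230.4]), 0.69)]
dock_stop top [(array([307.1, 171.9]), 0.75)]
dock_stop scene [(array([327.4, 230.7]), 0.69)]
unit_seat top [(array([476.4, 248. ]), 0.96), (array([348.9, 181.4]), 0.71), (array([395.4, 287.7]), 0.69), (array([334.6, 187.3]), 0.58)]
unit_seat scene [(array([207.5, 152.5]), 0.95), (array([285.2, 147.2]), 0
[... 1193 characters left out ...]
), 0.6), (array([332.4, 194.3]), 0.41)]
jar scene [(array([245.1, 175.3]), 0.6)]
tray top [(array([429.9, 179.5]), 0.77), (array([336.2, 170.5]), 0.32)]
tray scene [(array([205.7, 205.5]), 0.84)]
spanner top [(array([200.5, 279.3]), 0.77), (array([175.2, 215. ]), 0.17)]
spanner scene [(array([451.2, 192.6]), 0.49)]
{'t': 1.7, 'qpos': array([-1.2,  0.4,  1.6,  0. ,  1.1, -0. ]), 'qvel': array([-0., -0., -0.,  0., -0., -0.]), 'joint_torque': array([ -0. , -54.5, -27.4,   0.1,   0. ,  -0. ]), 'ee_pos': array([ 212.5, -587.8,  222.7]), 'orientation': array([-3.1, -0.5, -0. ]), 'ft_force': array([-0.7,  0.2,  1.2]), 'moment': array([-0.,  0.,  0.]), 'grasp_force': 0.0, 'width': 87.26188186913545}
```

```bash
python3 - <<'E'
import cv2
a=cv2.imread('pics/top0.png')[110:260,260:460]; cv2.imwrite('pics/topc.png',cv2.resize(a,None,fx=4,fy=4,interpolation=cv2.INTER_CUBIC))
a=cv2.imread('pics/scene0.png')[140:290,200:400]; cv2.imwrite('pics/scenec.png',cv2.resize(a,None,fx=4,fy=4,interpolation=cv2.INTER_CUBIC))
E
```

```text
(no output)
```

View pics/topc.png

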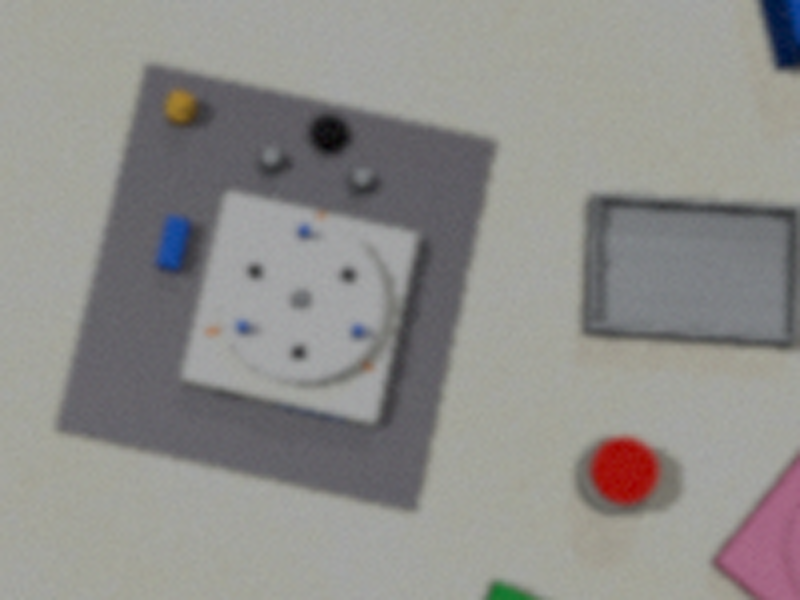

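View pics/scenec.png

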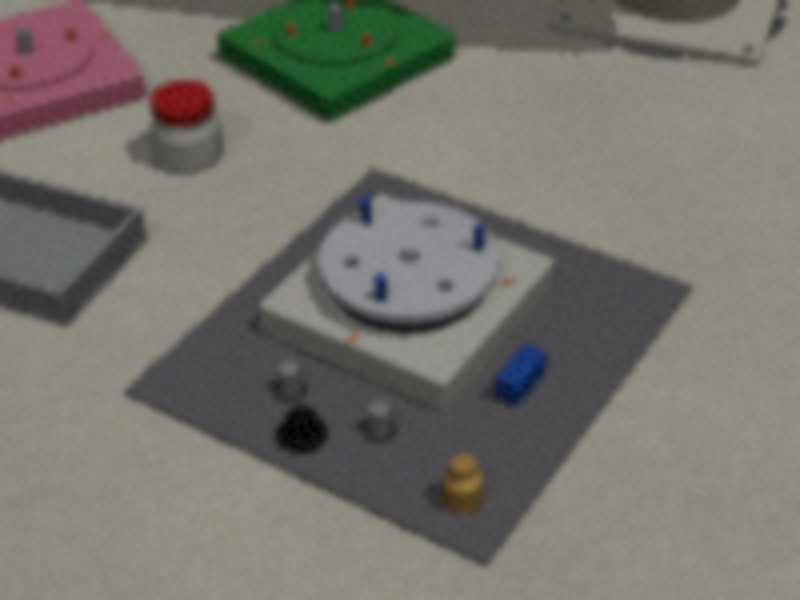

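View pics/top0.png

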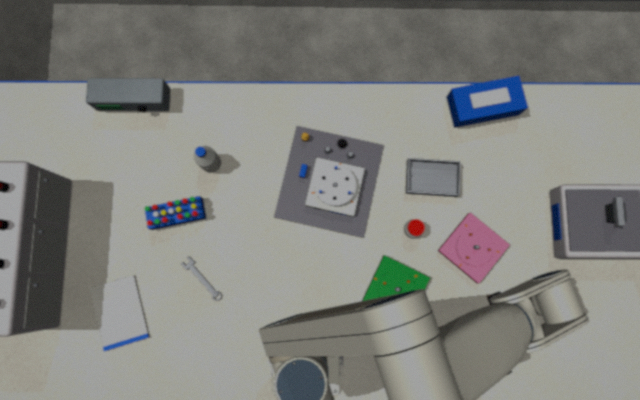

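```bash
cat > fit.py <<'E'
from h import *
from scipy.optimize import least_squares
def T(p,P): 
    c,s=np.cos(p[2]),np.sin(p[2]); P=np.asarray(P,float); return np.c_[p[0]+c*P[:,0]-s*P[:,1],p[1]+s*P[:,0]+c*P[:,1],P[:,2]]
def ring(r,degs,z): a=np.radians(degs); return np.c_[r*np.cos(a),r*np.sin(a),np.full(len(a),z)]
DK=[[158,158,6],[158,-158,6],[-178,-158,6],[-178,158,6],[93,-50,30],[93,30,30]]
UN=[[85,85,36],[85,-85,36],[-85,-85,36],[-85,85,36]]
E
cat > b.py <<'E'
from fit import *
c=lambda L,o:np.array(L)/4+o-0.375
t0=(260,110);s0=(200,140)
obs={'top':dict(d=c([(148,65),(496,140),(418,510),(58,430),(363,178),(272,157)],t0),u=c([(228,192),(423,233),(380,424),(182,380)],t0),p=c([(304,231),(242,328),(358,331)],t0),h=c([(255,271),(348,274),(298,352)],t0),m=c([(321,216),(212,330),(367,366)],t0)),
 'scene':dict(d=c([(487,565),(130,393),(375,170),(690,290),(290,370),(380,407)],s0),u=c([(445,378),(262,308),(np.nan,np.nan),(555,262)],s0),p=c([(381,277),(480,227),(366,199)],s0),h=c([(445,286),(351,262),(431,222)],s0),m=c([(354,336),(507,282),(np.nan,np.nan)],s0))}
def res(q,full=False):
    d,u,rot=q[:3],q[3:6],q[6]; r=[]
    R=[u[0],u[1],rot]
    for i,n in enumerate(('top','scene')):
        b=q[7+2*i:9+2*i]; o=obs[n]
        M=dict(d=T(d,DK),u=T(u,UN),m=T(u,ring(77,[0,120,240],36)),p=T(R,ring(55,[60,180,300],83)),h=T(R,ring(45,[0,120,240],61)))
        for k in M:
            e=proj(n,M[k])+b-o[k]
            if full: print(n,k,np.round(e,1).tolist())
            r.append(np.nan_to_num(e).ravel())
        r.append(b*.7)
    return np.concatenate(r)
# initial guess
g=onz('top',obs['top']['u'].mean(0),36); dd=onz('top',obs['top']['d'][:4].mean(0),6)
best=None
for rot in np.radians([-13,17,47,77]):
  # match post/hole ordering by nearest: permute obs per rot
  O={n:{k:v.copy() for k,v in obs[n].items()} for n in obs}
  for n in obs:
    for k,P in(('p',ring(55,[60,180,300],83)),('h',ring(45,[0,120,240],61))):
      pr=proj(n,T([g[0],g[1],rot],P)); obs[n][k]=np.array([O[n][k][np.argmin(((O[n][k]-x)**2).sum(1))] for x in pr])
  s=least_squares(res,[dd[0],dd[1],np.radians(-13),g[0],g[1],np.radians(-13),rot,0,0,0,0],loss='soft_l1')
  if best is None or s.cost<best[0]: best=(s.cost,s.x,obs); 
  if best[1] is s.x: B={n:dict(obs[n]) for n in obs}
  obs=O
obs=B; q=best[1]; res(q,True)
np.set_printoptions(precision=2,suppress=True)
print(best[0],'dock',q[:2],np.degrees(q[2]),'unit',q[3:5],np.degrees(q[5]),'rotor',np.degrees(q[6]),'bias',q[7:])
c_,s_=np.cos(q[2]),np.sin(q[2]); e=q[3:5]-q[:2]; print('unit in dock',c_*e[0]+s_*e[1],-s_*e[0]+c_*e[1],np.degrees(q[5]-q[2]),'rot rel unit',np.degrees(q[6]-q[5]))
print('posts',T([q[3],q[4],q[6]],ring(55,[60,180,300],83)))
print('stop',T(q[:3],[[0,85,30]]))
for z,nm,uv in((28,'nut',(329,133)),(45,'weight',(181,106)),(65,'jar',(624,471))): print(nm,onz('top',c([uv],t0)[0],z))
E
python3 b.py
```

```text
Traceback (most recent call last):
  File "b.py", line 27, in <module>
    s=least_squares(res,[dd[0],dd[1],np.radians(-13),g[0],g[1],np.radians(-13),rot,0,0,0,0],loss='soft_l1')
  File "b.py", line 13, in res
    e=proj(n,M[k])+b-o[k]
      ~~~~^^^^^^^^
  File "h.py", line 8, in proj
    K,R,t=cam(n); p=(np.atleast_2d(P)@R.T+t)@K.T; return p[:,:2]/p[:,2:]
          ~~~^^^
  File "h.py", line 4, in cam
    c=ctrl.get_calibration(n); f=200/np.tan(np.radians(c['fov_y'])/2)
ValueError: time passes only in moves, steps and waits
```

```bash
sed -i 's/^def cam(n):/import functools\n@functools.cache\ndef cam(n):/' h.py; python3 b.py
```

```text
top d [[-0.5, -0.9], [0.4, -0.3], [-0.2, 0.8], [-0.7, 0.2], [-0.1, -0.6], [-0.0, -0.4]]
top u [[-0.5, -0.8], [-0.6, -0.2], [-0.5, 0.3], [-0.4, 0.1]]
top m [[0.0, 0.9], [0.5, 0.6], [0.3, 0.3]]
top p [[0.3, -0.6], [0.3, -0.1], [0.3, -0.3]]
top h [[0.3, 0.2], [0.5, 0.4], [0.4, 0.4]]
scene d [[0.2, -0.2], [-1.9, -0.4], [-0.6, -0.6], [1.0, -1.2], [-0.1, -0.5], [-0.0, 0.3]]
scene u [[0.1, 1.8], [-1.1, -0.7], [nan, nan], [0.3, -0.8]]
scene m [[0.2, 0.5], [0.2, 0.3], [nan, nan]]
scene p [[-0.1, 0.2], [0.1, 0.5], [0.0, 0.2]]
scene h [[0.3, -0.0], [-0.0, 0.4], [0.2, 0.2]]
9.305688000466706 dock [605.48 -79.01] -12.610844351207096 unit [569.98 -95.2 ] -12.682569420874708 rotor 57.84397797650393 bias [-0.05 -0.29  0.03  0.77]
unit in dock -31.108339501838074 -23.54484709502909 -0.07172506966761277 rot rel unit 70.52654739737864
posts [[ 544.29  -46.57   83.  ]
 [ 540.71 -141.76   83.  ]
 [ 624.94  -97.27   83.  ]]
stop [[624.04   3.94  30.  ]]
nut [ 724.54 -119.18   28.  ]
weight [743.01   8.13  45.  ]
jar [ 428.67 -359.14   65.  ]
```

```bash
cat > w.py <<'E'
from fit import *
from scipy.spatial.transform import Rotation as Ro
D=[605.5,-79.0,np.radians(-12.61)]
o=ctrl.get_obs(); R=Ro.from_rotvec(o['orientation']).as_matrix(); p=o['ee_pos']
c,s=np.cos(D[2]),np.sin(D[2]); e=p[:2]-D[:2]
print('t',round(o['t'],2),'tcp',np.round(p,1),'yangle',np.degrees(np.arctan2(R[1,1],R[0,1])).round(2),'zaxis',R[:,2].round(3),'indock',np.round([c*e[0]+s*e[1],-s*e[0]+c*e[1]],1),'F',np.round(o['ft_force'],1),'w',round(o['width'],1),'q',np.round(o['qpos'],2))
E
cat w.py > w1.py; echo "print(ctrl.grip_point_offset); print(T(D,[[-146,-23.5,0],[-95,-23.5,0]]))">>w1.py; python3 w1.py
```

```text
t 1.7 tcp [ 212.5 -587.8  222.7] yangle -70.13 zaxis [ 0.  0. -1.] indock [-272.5 -582.3] F [-0.7  0.2  1.2] w 87.3 q [-1.24  0.42  1.63  0.    1.09 -0.02]
18.700000000000003
[[457.89134477 -70.05936796   0.        ]
 [507.66115714 -81.19335991   0.        ]]
```

Request:
apply_moves --targets '[{"tx": 0.245, "ty": 0.518, "tz": -0.08, "spin": -32.5}, {"tx": 0.245, "ty": 0.518, "tz": -0.08, "spin": -32.5}, {"tx": 0.245, "ty": 0.518, "tz": -0.08, "spin": -32.5}, {"tx": 0.245, "ty": 0.518, "tz": -0.08, "spin": -32.5}, {"tx": 0.245, "ty": 0.518, "tz": -0.08, "spin": -32.5}, {"tx": 0.245, "ty": 0.518, "tz": -0.08, "spin": -32.5}, {"tx": 0.245, "ty": 0.518, "tz": -0.08, "spin": -32.5}, {"tx": 0.245, "ty": 0.518, "tz": -0.08, "spin": -32.5}]' --gripper -1

```text
t: 2.5
ee_pos: [382.2, -228.6, 167.5]
orientation: [3.122, -0.346, 0.001]
ft_force: [2.1, -0.7, 0.1]
width: 87.7
grasp_force: 0.0
```

```bash
python3 w.py
```

```text
t 2.5 tcp [ 382.2 -228.6  167.5] yangle -102.66 zaxis [ 0.001 -0.001 -1.   ] indock [-185.2 -194.7] F [ 2.1 -0.7  0.1] w 87.7 q [-0.57  0.24  2.06  0.    0.84  1.23]
```

Request:
apply_moves --targets '[{"tx": 0.018, "ty": 0.038, "tz": -0.01, "spin": 0}, {"tx": 0.036, "ty": 0.078, "tz": -0.02, "spin": 0}, {"tx": 0.054, "ty": 0.116, "tz": -0.03, "spin": 0}, {"tx": 0.072, "ty": 0.154, "tz": -0.05, "spin": 0}, {"tx": 0.072, "ty": 0.154, "tz": -0.08, "spin": 0}, {"tx": 0.072, "ty": 0.154, "tz": -0.1, "spin": 0}, {"tx": 0.072, "ty": 0.154, "tz": -0.1, "spin": 0}, {"tx": 0.072, "ty": 0.154, "tz": -0.1, "spin": 0}]'

```text
t: 3.3
ee_pos: [453.6, -76.3, 67.6]
orientation: [-3.122, 0.346, 0.001]
ft_force: [0.7, -0.9, 0.6]
width: 87.9
grasp_force: 0.0
```

```bash
cat >> w.py <<'E'
E
python3 w.py; python3 - <<'E'
from h import *
snap('top'); 
a=cv2.cvtColor(ctrl.get_image('top'),cv2.COLOR_RGB2BGR)[110:260,240:440]; cv2.imwrite('pics/t1.png',cv2.resize(a,None,fx=4,fy=4,interpolation=cv2.INTER_CUBIC))
E
```

```text
t 3.3 tcp [453.6 -76.3  67.6] yangle -102.64 zaxis [-0.001  0.    -1.   ] indock [-148.8  -30.5] F [ 0.7 -0.9  0.6] w 87.9 q [-0.19  0.45  2.08  0.    0.61  1.6 ]
```

View pics/t1.png

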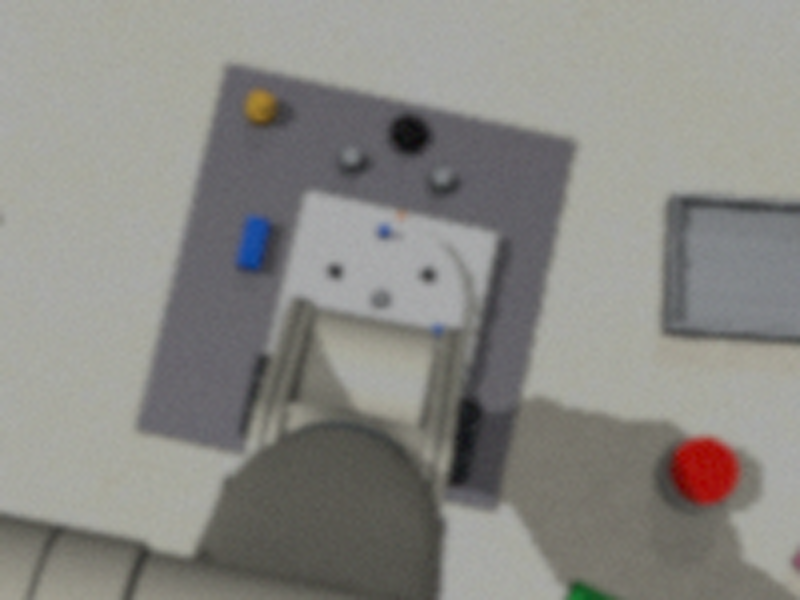

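Request:
apply_moves --targets '[{"tx": 0, "ty": 0, "tz": -0.03, "spin": 0}, {"tx": 0, "ty": 0, "tz": -0.045, "spin": 0}, {"tx": 0.005, "ty": -0.001, "tz": -0.045, "spin": 0}, {"tx": 0.014, "ty": -0.003, "tz": -0.045, "spin": 0}, {"tx": 0.02, "ty": -0.0045, "tz": -0.045, "spin": 0}, {"tx": 0.025, "ty": -0.0055, "tz": -0.045, "spin": 0}, {"tx": 0.03, "ty": -0.0065, "tz": -0.045, "spin": 0}, {"tx": 0.035, "ty": -0.0078, "tz": -0.045, "spin": 0}]'

```text
t: 4.2
ee_pos: [487.4, -83.8, 23.0]
orientation: [-3.122, 0.345, 0.005]
ft_force: [-5.4, 1.7, 3.7]
width: 88.0
grasp_force: 3.0
```

```bash
python3 w.py
```

```text
t 4.2 tcp [487.4 -83.8  23. ] yangle -102.62 zaxis [-0.003  0.001 -1.   ] indock [-114.2  -30.4] F [-5.4  1.7  3.7] w 88.0 q [-0.19  0.57  2.01  0.    0.56  1.6 ]
```

Request:
apply_moves --targets '[{"tx": 0.004, "ty": -0.0009, "tz": 0, "spin": 0}, {"tx": 0.008, "ty": -0.0018, "tz": 0, "spin": 0}, {"tx": 0.011, "ty": -0.0025, "tz": 0, "spin": 0}, {"tx": 0.013, "ty": -0.0029, "tz": 0, "spin": 0}, {"tx": 0.014, "ty": -0.0031, "tz": 0, "spin": 0}, {"tx": 0.015, "ty": -0.0034, "tz": 0, "spin": 0}, {"tx": 0.016, "ty": -0.0036, "tz": 0, "spin": 0}, {"tx": 0.017, "ty": -0.0038, "tz": 0, "spin": 0}]'

```text
t: 5.0
ee_pos: [504.4, -87.6, 22.9]
orientation: [-3.122, 0.345, 0.004]
ft_force: [-5.8, 0.8, 3.2]
width: 87.5
grasp_force: 2.9
```

```bash
python3 w.py
```

```text
t 5.0 tcp [504.4 -87.6  22.9] yangle -102.63 zaxis [-0.002  0.001 -1.   ] indock [-96.7 -30.4] F [-5.8  0.8  3.2] w 87.5 q [-0.2   0.59  1.98  0.    0.58  1.6 ]
```

Request:
apply_moves --targets '[{"tx": 0.0005, "ty": -0.0001, "tz": 0, "spin": 0}, {"tx": 0.001, "ty": -0.0002, "tz": 0, "spin": 0}, {"tx": 0.0015, "ty": -0.0003, "tz": 0, "spin": 0}, {"tx": 0.002, "ty": -0.0004, "tz": 0, "spin": 0}, {"tx": 0.0025, "ty": -0.0005, "tz": 0, "spin": 0}, {"tx": 0.003, "ty": -0.0006, "tz": 0, "spin": 0}, {"tx": 0.003, "ty": -0.0006, "tz": 0, "spin": 0}, {"tx": 0.003, "ty": -0.0006, "tz": 0, "spin": 0}]'

```text
t: 5.8
ee_pos: [505.8, -87.9, 22.6]
orientation: [-3.122, 0.345, 0.009]
ft_force: [-9.8, 1.5, 6.8]
width: 87.8
grasp_force: 4.9
```

```bash
python3 w.py
```

```text
t 5.8 tcp [505.8 -87.9  22.6] yangle -102.62 zaxis [-0.006  0.001 -1.   ] indock [-95.3 -30.4] F [-9.8  1.5  6.8] w 87.8 q [-0.2   0.59  1.97 -0.    0.59  1.6 ]
```

Request:
apply_moves --targets '[{"tx": 0.0005, "ty": -0.0001, "tz": 0, "spin": 0}, {"tx": 0.001, "ty": -0.0002, "tz": 0, "spin": 0}, {"tx": 0.0015, "ty": -0.0003, "tz": 0, "spin": 0}, {"tx": 0.002, "ty": -0.0004, "tz": 0, "spin": 0}, {"tx": 0.0025, "ty": -0.0005, "tz": 0, "spin": 0}, {"tx": 0.003, "ty": -0.0006, "tz": 0, "spin": 0}, {"tx": 0.003, "ty": -0.0006, "tz": 0, "spin": 0}, {"tx": 0.003, "ty": -0.0006, "tz": 0, "spin": 0}]'

```text
t: 6.6
ee_pos: [505.9, -87.9, 22.3]
orientation: [-3.121, 0.345, 0.018]
ft_force: [-16.5, 3.9, 13.1]
width: 87.7
grasp_force: 8.5
```

```bash
python3 w.py
```

```text
t 6.6 tcp [505.9 -87.9  22.3] yangle -102.63 zaxis [-0.011  0.002 -1.   ] indock [-95.3 -30.4] F [-16.5   3.9  13.1] w 87.7 q [-0.2   0.59  1.97  0.    0.59  1.6 ]
```

Request:
apply_moves --targets '[{"tx": -0.02, "ty": 0.0045, "tz": 0, "spin": 0}, {"tx": -0.03, "ty": 0.0066, "tz": 0.04, "spin": 0}, {"tx": -0.03, "ty": 0.0066, "tz": 0.085, "spin": 0}, {"tx": -0.02, "ty": -0.02, "tz": 0.1, "spin": 8}, {"tx": 0.01, "ty": -0.05, "tz": 0.1, "spin": 16}, {"tx": 0.03, "ty": -0.09, "tz": 0.1, "spin": 24}, {"tx": 0.066, "ty": -0.126, "tz": 0.1, "spin": 32}, {"tx": 0.066, "ty": -0.126, "tz": 0.1, "spin": 40}]'

```text
t: 7.4
ee_pos: [582.9, -219.9, 124.3]
orientation: [3.046, 0.747, 0.01]
ft_force: [0.6, 0.4, -0.4]
width: 87.7
grasp_force: 0.0
```

Request:
apply_moves --targets '[{"tx": 0, "ty": 0, "tz": 0, "spin": 8}, {"tx": 0, "ty": 0, "tz": 0, "spin": 16}, {"tx": 0, "ty": 0, "tz": 0, "spin": 24}, {"tx": 0, "ty": 0, "tz": 0, "spin": 32}, {"tx": 0, "ty": 0, "tz": 0, "spin": 40}, {"tx": 0, "ty": 0, "tz": 0, "spin": 48}, {"tx": 0, "ty": 0, "tz": 0, "spin": 50}, {"tx": 0, "ty": 0, "tz": 0, "spin": 50}]'

```text
t: 8.2
ee_pos: [578.4, -215.3, 123.3]
orientation: [2.451, 1.963, 0.001]
ft_force: [-0.0, -0.6, -0.1]
width: 87.7
grasp_force: 0.0
```

```bash
python3 w.py
```

```text
t 8.2 tcp [ 578.4 -215.3  123.3] yangle -12.62 zaxis [ 0.002 -0.001 -1.   ] indock [   3.3 -139. ] F [-0.  -0.6 -0.1] w 87.7 q [-0.38  0.53  1.71  0.    0.89 -0.16]
```

Request:
apply_moves --targets '[{"tx": -0.001, "ty": 0, "tz": -0.045, "spin": 0}, {"tx": -0.002, "ty": 0, "tz": -0.085, "spin": 0}, {"tx": -0.003, "ty": 0, "tz": -0.1, "spin": 0}, {"tx": -0.002, "ty": 0.006, "tz": -0.1, "spin": 0}, {"tx": 0, "ty": 0.014, "tz": -0.1, "spin": 0}, {"tx": 0.001, "ty": 0.019, "tz": -0.1, "spin": 0}, {"tx": 0.002, "ty": 0.024, "tz": -0.1, "spin": 0}, {"tx": 0.003, "ty": 0.029, "tz": -0.1, "spin": 0}]'

```text
t: 9.0
ee_pos: [582.1, -186.7, 24.4]
orientation: [2.449, 1.962, 0.002]
ft_force: [-1.3, -5.1, 3.8]
width: 87.8
grasp_force: 3.0
```

```bash
python3 w.py
```

```text
t 9.0 tcp [ 582.1 -186.7   24.4] yangle -12.59 zaxis [ 0.003 -0.002 -1.   ] indock [   0.7 -110.2] F [-1.3 -5.1  3.8] w 87.8 q [-0.33  0.68  1.75 -0.    0.71 -0.11]
```

Request:
apply_moves --targets '[{"tx": 0.001, "ty": 0.004, "tz": 0, "spin": 0}, {"tx": 0.0018, "ty": 0.008, "tz": 0, "spin": 0}, {"tx": 0.0025, "ty": 0.011, "tz": 0, "spin": 0}, {"tx": 0.0028, "ty": 0.0125, "tz": 0, "spin": 0}, {"tx": 0.003, "ty": 0.0135, "tz": 0, "spin": 0}, {"tx": 0.0033, "ty": 0.0145, "tz": 0, "spin": 0}, {"tx": 0.0035, "ty": 0.0155, "tz": 0, "spin": 0}, {"tx": 0.0037, "ty": 0.0165, "tz": 0, "spin": 0}]'

```text
t: 9.8
ee_pos: [585.3, -172.0, 24.3]
orientation: [2.447, 1.962, -0.001]
ft_force: [-4.8, -18.2, 3.6]
width: 87.9
grasp_force: 9.6
```

```bash
python3 w.py
```

```text
t 9.8 tcp [ 585.3 -172.    24.3] yangle -12.57 zaxis [ 0.003 -0.004 -1.   ] indock [  0.6 -95.2] F [ -4.8 -18.2   3.6] w 87.9 q [-0.3   0.67  1.76 -0.    0.71 -0.08]
```

Request:
apply_moves --targets '[{"tx": -0.003, "ty": -0.012, "tz": 0, "spin": 0}, {"tx": -0.006, "ty": -0.025, "tz": 0.02, "spin": 0}, {"tx": -0.006, "ty": -0.025, "tz": 0.06, "spin": 0}, {"tx": -0.01, "ty": -0.045, "tz": 0.1, "spin": 0}, {"tx": -0.02, "ty": -0.085, "tz": 0.1, "spin": 0}, {"tx": -0.03, "ty": -0.125, "tz": 0.1, "spin": 0}, {"tx": -0.03, "ty": -0.125, "tz": 0.1, "spin": 0}, {"tx": -0.03, "ty": -0.125, "tz": 0.1, "spin": 0}]'

```text
t: 10.6
ee_pos: [554.1, -295.0, 122.9]
orientation: [2.454, 1.961, 0.001]
ft_force: [-0.1, 0.8, 0.4]
width: 87.7
grasp_force: 0.0
```

```bash
python3 w.py; python3 - <<'E'
from h import *
A=[snap('top','t2.png')[110:240,265:395],snap('scene','s2.png')[160:290,230:360]]
cv2.imwrite('pics/c2.png',np.hstack([cv2.resize(a,(400,400),interpolation=cv2.INTER_CUBIC) for a in A])[:,:,::-1])
E
```

```text
t 10.6 tcp [ 554.1 -295.   122.9] yangle -12.75 zaxis [ 0.001  0.    -1.   ] indock [  -3.1 -222. ] F [-0.1  0.8  0.4] w 87.7 q [-0.51  0.55  1.69  0.    0.91 -0.29]
```

View pics/c2.png

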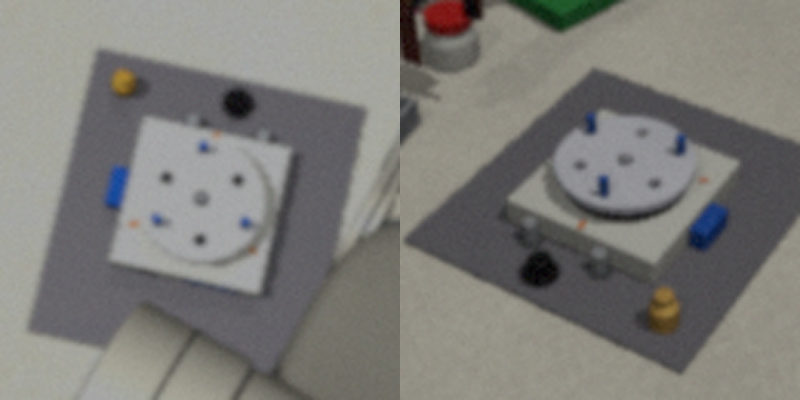

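Request:
apply_moves --targets '[{"tx": -0.03, "ty": 0.02, "tz": 0, "spin": -8}, {"tx": -0.06, "ty": 0.04, "tz": 0, "spin": -16}, {"tx": -0.07, "ty": 0.07, "tz": 0, "spin": -24}, {"tx": -0.07, "ty": 0.11, "tz": 0, "spin": -32}, {"tx": -0.07, "ty": 0.15, "tz": 0, "spin": -40}, {"tx": -0.07, "ty": 0.19, "tz": 0, "spin": -48}, {"tx": -0.07, "ty": 0.232, "tz": 0, "spin": -56}, {"tx": -0.07, "ty": 0.232, "tz": 0, "spin": -64}]'

```text
t: 11.5
ee_pos: [483.4, -57.5, 122.4]
orientation: [-3.119, -0.366, 0.002]
ft_force: [-0.0, -0.1, 0.0]
width: 87.8
grasp_force: 0.0
```

Request:
apply_moves --targets '[{"tx": 0, "ty": 0, "tz": 0, "spin": -8}, {"tx": 0, "ty": 0, "tz": 0, "spin": -16}, {"tx": 0, "ty": 0, "tz": -0.02, "spin": -24}, {"tx": 0, "ty": 0, "tz": -0.05, "spin": -26}, {"tx": 0, "ty": 0, "tz": -0.08, "spin": -26}, {"tx": 0, "ty": 0, "tz": -0.1, "spin": -26}, {"tx": 0, "ty": 0, "tz": -0.1, "spin": -26}, {"tx": 0, "ty": 0, "tz": -0.1, "spin": -26}]'

```text
t: 12.3
ee_pos: [484.1, -61.7, 22.6]
orientation: [-3.123, 0.344, 0.001]
ft_force: [-0.5, 0.6, 0.0]
width: 87.6
grasp_force: 0.0
```

```bash
python3 w.py
```

```text
t 12.3 tcp [484.1 -61.7  22.6] yangle -102.56 zaxis [-0.001  0.    -1.   ] indock [-122.2   -9.6] F [-0.5  0.6  0. ] w 87.6 q [-0.15  0.57  2.03  0.    0.55  1.64]
```

Request:
apply_moves --targets '[{"tx": 0.01, "ty": -0.0022, "tz": 0, "spin": 0}, {"tx": 0.018, "ty": -0.004, "tz": 0, "spin": 0}, {"tx": 0.023, "ty": -0.005, "tz": 0, "spin": 0}, {"tx": 0.025, "ty": -0.0055, "tz": 0, "spin": 0}, {"tx": 0.0265, "ty": -0.0058, "tz": 0, "spin": 0}, {"tx": 0.0275, "ty": -0.006, "tz": 0, "spin": 0}, {"tx": 0.0285, "ty": -0.0062, "tz": 0, "spin": 0}, {"tx": 0.0295, "ty": -0.0064, "tz": 0, "spin": 0}]'

```text
t: 13.1
ee_pos: [510.2, -68.3, 21.9]
orientation: [-3.122, 0.346, 0.011]
ft_force: [-9.7, 3.0, 8.2]
width: 88.0
grasp_force: 5.6
```

```bash
python3 w.py
```

```text
t 13.1 tcp [510.2 -68.3  21.9] yangle -102.63 zaxis [-0.007  0.001 -1.   ] indock [-95.4 -10.4] F [-9.7  3.   8.2] w 88.0 q [-0.16  0.59  1.97  0.    0.59  1.63]
```

Request:
apply_moves --targets '[{"tx": -0.015, "ty": 0.0033, "tz": 0, "spin": 0}, {"tx": -0.03, "ty": 0.0066, "tz": 0.03, "spin": 0}, {"tx": -0.03, "ty": 0.0066, "tz": 0.08, "spin": 0}, {"tx": -0.03, "ty": 0.0066, "tz": 0.12, "spin": 0}, {"tx": -0.03, "ty": 0.0066, "tz": 0.12, "spin": 0}, {"tx": -0.03, "ty": 0.0066, "tz": 0.12, "spin": 0}, {"tx": -0.03, "ty": 0.0066, "tz": 0.12, "spin": 0}, {"tx": -0.03, "ty": 0.0066, "tz": 0.12, "spin": 0}]'

```text
t: 13.9
ee_pos: [482.8, -62.2, 141.0]
orientation: [-3.122, 0.346, 0.004]
ft_force: [-0.9, -0.4, -0.6]
width: 87.8
grasp_force: 0.0
```

```bash
cat > rot.py <<'E'
from fit import *
import sys
D=np.array([605.5,-79.0,np.radians(-12.61)])
def rotor(files,zoff=0):
    S=[]
    for n,f in files:
        im=cv2.imread('pics/'+f); h=cv2.cvtColor(im,cv2.COLOR_BGR2HSV)
        m=((h[...,0]>105)&(h[...,0]<130)&(h[...,1]>110)).astype(np.uint8)
        k,l,st,ce=cv2.connectedComponentsWithStats(m)
        c0=proj(n,[[D[0],D[1],70+zoff]])[0]
        for i in range(1,k):
            if np.hypot(*(ce[i]-c0))<24 and st[i,4]>=2:
                P=onz(n,ce[i],(79 if n=='top' else 74)+zoff); d=P[:2]-D[:2]
                a=np.degrees(np.arctan2(d[1],d[0])-D[2]); print(n,'r',np.hypot(*d).round(1),'ang in dock',a.round(1),'mod120',(a%120).round(1),'area',st[i,4])
rotor([a.split(':') for a in sys.argv[2:]],float(sys.argv[1]))
E
python3 rot.py 0 top:t2.png scene:s2.png; python3 w.py
```

```text
top r 55.6 ang in dock 130.4 mod120 10.4 area 2
top r 54.8 ang in dock -109.2 mod120 10.8 area 2
scene r 54.9 ang in dock -107.7 mod120 12.3 area 11
scene r 54.3 ang in dock 129.1 mod120 9.1 area 6
scene r 57.3 ang in dock 10.6 mod120 10.6 area 9
t 13.9 tcp [482.8 -62.2 141. ] yangle -102.63 zaxis [-0.003  0.    -1.   ] indock [-123.4  -10.4] F [-0.9 -0.4 -0.6] w 87.8 q [-0.15  0.35  1.99 -0.    0.81  1.64]
```

Request:
apply_moves --targets '[{"tx": 0.02, "ty": -0.015, "tz": 0, "spin": 8.5}, {"tx": 0.04, "ty": -0.03, "tz": 0, "spin": 17}, {"tx": 0.06, "ty": -0.045, "tz": 0, "spin": 25.5}, {"tx": 0.08, "ty": -0.06, "tz": 0, "spin": 34}, {"tx": 0.093, "ty": -0.063, "tz": 0, "spin": 42.5}, {"tx": 0.093, "ty": -0.063, "tz": 0, "spin": 51}, {"tx": 0.093, "ty": -0.063, "tz": 0, "spin": 59.5}, {"tx": 0.093, "ty": -0.063, "tz": 0, "spin": 68}]' --gripper 0.545

```text
t: 14.7
ee_pos: [575.9, -125.2, 140.4]
orientation: [-2.776, -1.467, 0.004]
ft_force: [0.9, -0.0, 0.0]
width: 27.2
grasp_force: 0.0
```

Request:
apply_moves --targets '[{"tx": 0, "ty": 0, "tz": 0, "spin": 2.5}, {"tx": 0, "ty": 0, "tz": 0, "spin": 2.5}, {"tx": 0, "ty": 0, "tz": -0.02, "spin": 2.5}, {"tx": 0, "ty": 0, "tz": -0.04, "spin": 2.5}, {"tx": 0, "ty": 0, "tz": -0.04, "spin": 2.5}, {"tx": 0, "ty": 0, "tz": -0.04, "spin": 2.5}, {"tx": 0, "ty": 0, "tz": -0.04, "spin": 2.5}, {"tx": 0, "ty": 0, "tz": -0.04, "spin": 2.5}]'

```text
t: 15.5
ee_pos: [577.4, -125.5, 103.3]
orientation: [2.749, 1.519, 0.002]
ft_force: [0.3, 0.1, -0.3]
width: 20.0
grasp_force: 0.0
```

```bash
python3 w.py
```

```text
t 15.5 tcp [ 577.4 -125.5  103.3] yangle -32.15 zaxis [ 0.001 -0.    -1.   ] indock [-17.3 -51.5] F [ 0.3  0.1 -0.3] w 20.0 q [-0.23  0.53  1.78  0.    0.83  0.33]
```

Request:
apply_moves --targets '[{"tx": 0, "ty": 0, "tz": -0.01, "spin": 0}, {"tx": 0, "ty": 0, "tz": -0.018, "spin": 0}, {"tx": 0, "ty": 0, "tz": -0.023, "spin": 0}, {"tx": 0, "ty": 0, "tz": -0.028, "spin": 0}, {"tx": 0, "ty": 0, "tz": -0.033, "spin": 0}, {"tx": 0, "ty": 0, "tz": -0.035, "spin": 0}, {"tx": 0, "ty": 0, "tz": -0.035, "spin": 0}, {"tx": 0, "ty": 0, "tz": -0.035, "spin": 0}]'

```text
t: 16.3
ee_pos: [576.9, -125.4, 67.6]
orientation: [2.749, 1.52, 0.0]
ft_force: [-0.3, 0.3, -0.8]
width: 20.1
grasp_force: 0.0
```

```bash
cat w.py > arc.py; cat >> arc.py <<'E'
import sys
c0=np.array(p[:2]); a0=np.degrees(np.arctan2(c0[1]-D[1],c0[0]-D[0])); y0=np.degrees(np.arctan2(R[1,1],R[0,1]))
print('dock angle now',a0-np.degrees(D[2]))
for a in map(float,sys.argv[1:]):
    w=a+np.degrees(D[2]); P=D[:2]+55*np.array([np.cos(np.radians(w)),np.sin(np.radians(w))])
    print(a,np.round((P-c0)/1000,4),'spin',round((w+90-y0+180)%360-180,1))
E
python3 arc.py -105 -100 -95 -90 -85 -80 -75 -70 -67 -64 -62 -60 -58 -56 -54 -52
```

```text
t 16.3 tcp [ 576.9 -125.4   67.6] yangle -32.13 zaxis [ 0. -0. -1.] indock [-17.8 -51.5] F [-0.3  0.3 -0.8] w 20.1 q [-0.23  0.59  1.79  0.    0.76  0.33]
dock angle now -109.06500226023277
-105.0 [ 0.0031 -0.0024] spin 4.5
-100.0 [ 0.0075 -0.0044] spin 9.5
-95.0 [ 0.012  -0.0061] spin 14.5
-90.0 [ 0.0166 -0.0073] spin 19.5
-85.0 [ 0.0213 -0.0082] spin 24.5
-80.0 [ 0.0261 -0.0086] spin 29.5
-75.0 [ 0.0309 -0.0086] spin 34.5
-70.0 [ 0.0357 -0.0082] spin 39.5
-67.0 [ 0.0385 -0.0077] spin 42.5
-64.0 [ 0.0413 -0.0071] spin 45.5
-62.0 [ 0.0432 -0.0067] spin 47.5
-60.0 [ 0.045  -0.0061] spin 49.5
-58.0 [ 0.0469 -0.0055] spin 51.5
-56.0 [ 0.0487 -0.0049] spin 53.5
-54.0 [ 0.0504 -0.0041] spin 55.5
-52.0 [ 0.0522 -0.0033] spin 57.5
```

Request:
apply_moves --targets '[{"tx": 0.0031, "ty": -0.0024, "tz": 0, "spin": 4.5}, {"tx": 0.0075, "ty": -0.0044, "tz": 0, "spin": 9.5}, {"tx": 0.012, "ty": -0.0061, "tz": 0, "spin": 14.5}, {"tx": 0.0166, "ty": -0.0073, "tz": 0, "spin": 19.5}, {"tx": 0.0213, "ty": -0.0082, "tz": 0, "spin": 24.5}, {"tx": 0.0261, "ty": -0.0086, "tz": 0, "spin": 29.5}, {"tx": 0.0309, "ty": -0.0086, "tz": 0, "spin": 34.5}, {"tx": 0.0357, "ty": -0.0082, "tz": 0, "spin": 39.5}]'

```text
t: 17.1
ee_pos: [612.3, -133.5, 67.7]
orientation: [-2.069, -2.363, 0.001]
ft_force: [-0.3, 0.1, 1.0]
width: 20.3
grasp_force: 0.8
```

```bash
python3 arc.py -66 -64.5 -63 -62 -61 -60 -59 -58 -57 -56 -55 -54 -53 -52; python3 - <<'E'
from h import *
snap('top','t3.png');snap('scene','s3.png')
E
python3 rot.py 0 top:t3.png scene:s3.png
```

```text
t 17.1 tcp [ 612.3 -133.5   67.7] yangle 7.57 zaxis [-0.001  0.    -1.   ] indock [ 18.5 -51.7] F [-0.3  0.1  1. ] w 20.3 q [-0.23  0.63  1.71 -0.    0.81 -0.37]
dock angle now -70.31771083348008
-66.0 [0.0041 0.0006] spin 3.8
-64.5 [0.0055 0.0009] spin 5.3
-63.0 [0.0069 0.0012] spin 6.8
-62.0 [0.0078 0.0015] spin 7.8
-61.0 [0.0088 0.0017] spin 8.8
-60.0 [0.0097 0.002 ] spin 9.8
-59.0 [0.0106 0.0023] spin 10.8
-58.0 [0.0115 0.0026] spin 11.8
-57.0 [0.0124 0.0029] spin 12.8
-56.0 [0.0133 0.0033] spin 13.8
-55.0 [0.0142 0.0036] spin 14.8
-54.0 [0.0151 0.004 ] spin 15.8
-53.0 [0.016  0.0044] spin 16.8
-52.0 [0.0168 0.0048] spin 17.8
top r 57.8 ang in dock 41.6 mod120 41.6 area 2
scene r 54.0 ang in dock 162.4 mod120 42.4 area 10
scene r 57.8 ang in dock 42.4 mod120 42.4 area 10
```

Request:
apply_moves --targets '[{"tx": 0.0041, "ty": 0.0006, "tz": 0, "spin": 3.8}, {"tx": 0.0069, "ty": 0.0012, "tz": 0, "spin": 6.8}, {"tx": 0.0088, "ty": 0.0017, "tz": 0, "spin": 8.8}, {"tx": 0.0097, "ty": 0.002, "tz": 0, "spin": 9.8}, {"tx": 0.0106, "ty": 0.0023, "tz": 0, "spin": 10.8}, {"tx": 0.0115, "ty": 0.0026, "tz": 0, "spin": 11.8}, {"tx": 0.0124, "ty": 0.0029, "tz": 0, "spin": 12.8}, {"tx": 0.0133, "ty": 0.0033, "tz": 0, "spin": 13.8}]'

```text
t: 18.0
ee_pos: [626.1, -130.2, 67.6]
orientation: [1.774, 2.592, 0.0]
ft_force: [0.1, 0.8, -0.2]
width: 19.9
grasp_force: 0.0
```

```bash
python3 arc.py -55.5 -55 -54.5 -54 -53.5 -53 -52.5 -52 -51.5 -51 -50; python3 - <<'E'
from h import *
snap('top','t4.png');snap('scene','s4.png')
E
python3 rot.py 0 top:t4.png scene:s4.png; python3 rot.py -12 top:t4.png scene:s4.png
```

```text
t 18.0 tcp [ 626.1 -130.2   67.6] yangle 21.23 zaxis [ 0.001 -0.    -1.   ] indock [ 31.3 -45.5] F [ 0.1  0.8 -0.2] w 19.9 q [-0.22  0.64  1.68  0.    0.82 -0.59]
dock angle now -55.50329261247194
-55.5 [-0.0001  0.0002] spin 0.7
-55.0 [0.0004 0.0004] spin 1.2
-54.5 [0.0008 0.0006] spin 1.7
-54.0 [0.0013 0.0007] spin 2.2
-53.5 [0.0017 0.0009] spin 2.7
-53.0 [0.0021 0.0011] spin 3.2
-52.5 [0.0026 0.0013] spin 3.7
-52.0 [0.003  0.0015] spin 4.2
-51.5 [0.0034 0.0017] spin 4.7
-51.0 [0.0039 0.002 ] spin 5.2
-50.0 [0.0047 0.0024] spin 6.2
scene r 43.3 ang in dock 171.1 mod120 51.1 area 11
scene r 69.7 ang in dock 51.8 mod120 51.8 area 6
scene r 55.5 ang in dock 181.1 mod120 61.1 area 11
scene r 57.4 ang in dock 56.4 mod120 56.4 area 6
```

Request:
apply_moves --targets '[{"tx": 0, "ty": 0, "tz": 0.01, "spin": 0}, {"tx": 0, "ty": 0, "tz": 0.04, "spin": 0}, {"tx": 0, "ty": 0, "tz": 0.08, "spin": 0}, {"tx": 0, "ty": -0.04, "tz": 0.08, "spin": 0}, {"tx": -0.02, "ty": -0.085, "tz": 0.08, "spin": 0}, {"tx": -0.04, "ty": -0.13, "tz": 0.08, "spin": 0}, {"tx": -0.06, "ty": -0.17, "tz": 0.08, "spin": 0}, {"tx": -0.06, "ty": -0.17, "tz": 0.08, "spin": 0}]'

```text
t: 18.9
ee_pos: [563.7, -304.7, 148.4]
orientation: [1.782, 2.586, -0.002]
ft_force: [-0.0, 0.4, -0.2]
width: 20.0
grasp_force: 0.0
```

```bash
python3 - <<'E'
from h import *
A=[snap('top','t5.png')[110:240,265:395],snap('scene','s5.png')[160:290,230:360]]
cv2.imwrite('pics/c5.png',np.hstack([cv2.resize(a,(400,400),interpolation=cv2.INTER_CUBIC) for a in A])[:,:,::-1])
E
python3 rot.py -12 top:t5.png scene:s5.png; python3 w.py
```

```text
top r 55.0 ang in dock 58.9 mod120 58.9 area 2
top r 54.7 ang in dock -60.3 mod120 59.7 area 2
top r 55.2 ang in dock 179.4 mod120 59.4 area 2
scene r 55.5 ang in dock 181.1 mod120 61.1 area 11
scene r 56.1 ang in dock -56.6 mod120 63.4 area 8
scene r 57.4 ang in dock 56.4 mod120 56.4 area 6
t 19.0 tcp [ 565.5 -301.   148.1] yangle 21.02 zaxis [ 0.001 -0.    -1.   ] indock [   9.4 -225.4] F [-0.4  0.5 -0. ] w 20.1 q [-0.51  0.53  1.64  0.    0.96 -0.88]
```

View pics/c5.png

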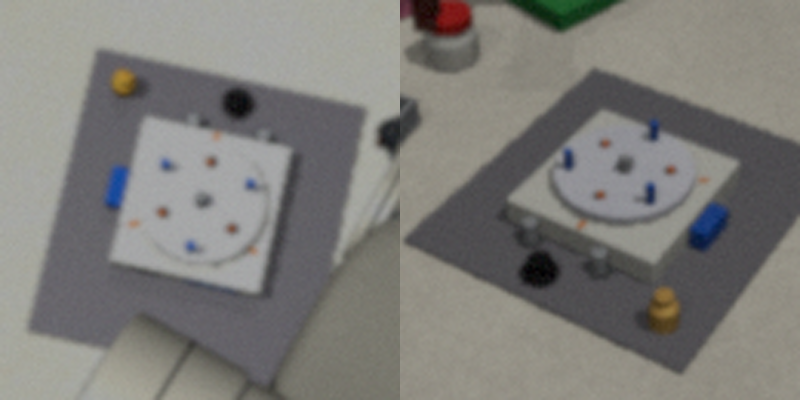

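```bash
python3 - <<'E'
from h import *
g=lambda f:cv2.cvtColor(cv2.imread('pics/'+f),cv2.COLOR_BGR2GRAY).astype(np.float32)
mx=0
for n,a,b in(('top','t2.png','t5.png'),('scene','s2.png','s5.png')):
    A,B=g(a),g(b)
    for P in ([85,0],[0,85],[60,85],[85,-20],[85,85]):
        c,s=np.cos(np.radians(-12.61)),np.sin(np.radians(-12.61))
        u=proj(n,[[605.5+c*P[0]-s*P[1],-79+s*P[0]+c*P[1],36]])[0].astype(int)
        w=9; x,y=u; d,r=cv2.phaseCorrelate(A[y-w:y+w,x-w:x+w],B[y-w:y+w,x-w:x+w],cv2.createHanningWindow((2*w,2*w),cv2.CV_32F))
        print(n,P,np.round(d,2),round(r,2))
E
```

```text
top [85, 0] [ 0.21 -0.2 ] 1.01
top [0, 85] [-0.08 -0.12] 0.84
top [60, 85] [-0.02 -0.23] 0.85
top [85, -20] [-0.03 -0.34] 1.06
top [85, 85] [-0.14 -0.09] 1.01
scene [85, 0] [ 0.01 -0.01] 0.89
scene [0, 85] [-0.18  0.13] 0.96
scene [60, 85] [-0.    0.09] 1.0
scene [85, -20] [-0.06 -0.16] 0.98
scene [85, 85] [-0.01  0.02] 1.02
```

Any shift of the unit while turning the rotor is under about 0.3 px (1 mm), and the small drift is towards the dowels, so it's still home.

```bash
python3 -c "
from workcell import ctrl
print(ctrl.close_job())"
```

```text
the job is handed in; nothing more can be done
None
```

I handed the job in at about 19 s: the drive unit is home against both dowels and the end stop, the rotor is seated with an orange stud showing in every hole, and I saw no bystander move; the judge returned no verdict.

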